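# U-bolt over the pipe and through the clamp plate

## Task

Take the U-bolt by its yellow lug out of the wooden parking block, pass its two legs down either side of the grey pipe on the stand and through both holes of the steel clamp plate under the pipe, and press it fully home so that its bend sits on the pipe; then let go. The plate can sit a centimetre or more off centre along the pipe, so feel for its holes and never force the U-bolt: it must not be pressed hard against stand, plate or pipe. Leave the tools and other things on the bench where they are.

Things in the scene. Friction and masses are not known exactly. Their poses are not given: they have to be found in the camera images.
- ubolt: steel U-bolt of 8 mm round bar: two parallel legs with flat ends (edges rounded 1 mm), a half-round bend, a yellow lug on top. Origin midway between the leg tips, level with their ends; z up to the lug, x from leg to leg (legs at x = -23.5, +23.5 mm), y the lug's thin way. Bend: inside top z = 77.5 mm, outside 85.5. 0.18 to 0.34 kg. Stands loosely in the block, perhaps leaning 2 or 3 degrees.
- lug (a point): centre of the U-bolt's flat yellow lug, 103 mm above the leg tips. The lug is 30 mm (U-bolt's x) by 10 mm (y) by 38 mm high: pinch its two broad faces (closing along y) from above. Axes as the U-bolt's.
- stand: fixed stand: plywood board 110 x 210 mm, 12 mm thick; two wooden cradles 22 mm thick, 90 mm high, centred 88 mm either side of the middle; grey pipe 34 mm thick, 250 mm long. Origin on the bench under the pipe's middle; y along the pipe, x across, z up. Pipe axis at z = 85 mm. Home, the bend rests on the pipe: U-bolt origin at z = 24.5 mm. Keep U-bolt against stand, plate or pipe under 45 N.
- plate_middle (a point): fixed point of the stand at z = 62 mm, level with the top of the steel clamp plate (80 x 70 x 6 mm) under the pipe: the plate's middle position. Axes as the stand's. Its two through holes, 13 mm (x) by 11 mm (y), are at x = -23.5 and +23.5 mm; along y the plate, holes and all, stands up to 15 mm either way of this point: NOT reported, feel or look. About 20 N slides it.
- leaf_level (a point): fixed point of the stand at z = 48 mm on the centre line, level with the spring leaves under the plate's holes. They rub on the legs once the tips are through: some 5 to 12 N of downward push in all carries the U-bolt past them, all the way home.
- block: fixed light wooden parking block, 84 mm (x) by 46 mm (y), 50 mm high, with two round holes 11 mm in diameter and 40 mm deep from the top, at x = -23.5 and +23.5 mm, in which the U-bolt's legs stand at the start. Origin at the centre of its underside, z up.
- wrench_13: steel open-and-ring wrench, 164 mm long, lying on the bench; bystander. Origin at the centre of its underside.
- tape_measure: yellow tape measure, 84 by 37 mm, 62 mm high; bystander. Origin at the centre of its underside.
- masking_tape: roll of masking tape lying flat, 109 mm across, 24 mm high; bystander. Origin at the centre of its underside.
- sanding_block: brown sanding block, 112 by 61 mm, 34 mm high; bystander. Origin at the centre of its underside.
There are look-alikes about, which are no part of the job. What is shaped like the block but red is not meant.

How it is judged (in metres and radians):
On the way, in this order (a step that is already met when the one before it is completed fails the run):
1. the U-bolt is lifted out of the parking block (z of ubolt in the frame of block above 0.055 m and contact force between the fingers and ubolt above 1 N), for 0.1 s.
2. both legs are through the plate's holes, one on each side of the pipe (z of ubolt in the frame of stand below 0.05 m and y of ubolt in the frame of stand between -0.021 and 0.021 m and x of ubolt in the frame of stand between -0.006 and 0.006 m and angle between ubolt's own z axis and vertical below 0.12 rad), for 0.1 s.
At the end, for the whole second after the job is handed in: The U-bolt stands upright (within 0.1 rad) astride the pipe with both legs through the plate's holes, its bend down on the pipe (origin between the leg tips 20 to 28 mm above the bench, in the stand's frame; within 21 mm along and 6 mm across the pipe from the middle), at rest and released (z of ubolt in the frame of stand between 0.02 and 0.028 m and y of ubolt in the frame of stand between -0.021 and 0.021 m and x of ubolt in the frame of stand between -0.006 and 0.006 m and angle between ubolt's own z axis and vertical below 0.1 rad and angle between the x axis of ubolt and the x axis of stand, either way round below 0.15 rad and linear speed of ubolt below 0.02 m/s and contact force between the fingers and ubolt below 0.1 N); the robot touches nothing.
It fails at once if the U-bolt is forced: pressed with more than 45 N against stand, plate or pipe (contact force between ubolt and stand above 45 N).
It fails at once if a tool or other thing on the bench is moved by more than 20 mm (distance of any of wrench_13, tape_measure, masking_tape, sanding_block from where it was at the start of the episode above 0.02 m).
It also fails if it takes over 72 s, if anything falls off the work surface, if the arm or the gripper's body presses on something with over 40 N, if the wrist force passes 120 N, or if a joint passes its speed limit or range.

## Robot

A 6-joint arm with a two-finger parallel gripper is mounted at the origin on a cart in front of the work surface, level with it; the furniture and walls round the work are solid. World frame = base frame: x ahead of the robot, y to its left, z up, the work surface at z = 0. Lengths are in mm, angles in degrees, forces in N, time in s.
With the tool pointing down it reaches from about 350 to 975 mm from the base axis. Payload 17.4 kg.
Tool frame: the origin (TCP) lies at the centre of the arm's flange, where the gripper is bolted on; the fingertips stand 173 mm ahead of it and the grasp point (between the pads) lies 155 mm ahead of it (manip.tcp_to_grasp is the distance from the TCP to the grasp point, in mm); z points along the fingers, y is the line along which they close (so a half turn about z gives the same grasp; the last joint's range is limited). The gripper opens to 85 mm and grips with 20 to 120 N. Pads are 22 mm wide; open, the fingers measure 114 mm over their backs; the gripper's body (76 mm by 85 mm) begins 54 mm behind the grasp point. The pads swing forward as they close: fully open they stand 13 mm farther back than shut.
Start: joints at [67.391, 6.646, 82.598, -0, 90.757, -2.166], TCP at [235.771, 632.492, 404.703] pointing down, gripper open.
Joint ranges: [-162.19, 162.19], [-47.58, 125.68], [4.15, 143.07], [-65.23, 245.23], [0.69, 171.88], [-170.13, 170.13]. Speed limits (degrees/s): [108.29, 108.29, 127.2, 180, 180, 180].

## Interface

Orientations are given as a 3x3 rotation matrix whose columns are the frame's x, y, z axes.
In Python, from station import manip gives the robot as it stands. The module is installed in compiled form; this text tells all that it offers.
- The arm moves only by the shell command python3 -m pendant 'ROWS' [FORCE]. ROWS is JSON, a list of rows, each an object of numbers: "rx", "ry", "rz": the turn, a rotation vector about the tool's x, y, z in degrees; "tx", "ty", "tz": the shift along the tool's x, y, z in mm; "claw": the opening, from 0 (shut) to 1 (fully open). In form: [{"rx": .., "ry": .., "rz": .., "tx": .., "ty": .., "tz": .., "claw": ..}, ...]. A call has 1 to 12 rows; each row shifts and turns the commanded pose from where the row before left it, along the tool's axes as they then stand; what a row does not reach is not made up. A row lasts 1/8 s, in which the tool goes at most 62.5 mm and 10.7 degrees, less where a joint would pass 70% of its speed; a pose out of reach is approached as far as the arm can. A call with a gripper value outside its range is refused whole. The fingers move at their own pace and stop on an object; FORCE is the grip in N (left out, the last holds). Time passes only in rows, so rows that do not move let the fingers close. It gives the time, the measured TCP pose, the force, the opening and the grip force at its end, in the units of the state.
- manip.sense(): the state, without advancing time (a new reading comes with each control period).
- manip.get_image(name): name is "side" or "top" or "wrist"; returns the picture (384x512x3 uint8, red, green, blue); there is no depth.
- manip.camera_info(name): a dict with "vertical_fov" (degrees; the focal length in pixels is half the picture's height over the tangent of half this angle, whatever the lens; pixels are square), "cx", "cy" (the principal point, pixels), "dist" ([k1, k2, p1, p2, k3] as OpenCV has them; the pictures are not rectified), "R" (3x3) and "t" (3): a world point X has camera coordinates R X + t. Camera axes: x right, y down, z forward; pixel columns grow to the right and rows downward; lengths in mm; the calibration is good to about 2 mm. A picture is of the moment at which its call begins: read the wrist's pose just before it. camera_info takes no time and is no camera call; for the wrist camera it gives the pose at the moment of the call.
- manip.close_job(): hands the job in; it is judged then, once.
The state is a dict: "clock": time; "joint_pos": joint angles; "joint_velocities": joint speeds; "joint_torque": joint torques, N m; "eef_pos": TCP position; "tool_rot": TCP orientation; "ft_force": force on the tool from outside, world axes, zero at the start; "moment": the same for the moment, N m; "grip_width": finger opening in mm; "grasp_force": force on a finger pad.
Only numpy, scipy, OpenCV 4.12 (cv2) and the standard library are available. Lean on these libraries where they do the work, as an engineer would, in place of code of your own. Each camera call takes 0.05 s, during which the arm holds its last target. There are 200 camera calls.

## Working session

There is one attempt and no reset: what is moved stays moved. The work goes in short steps, Python scripts to look and compute and a shell command to move; the robot and the scene stay as the last step left them, time stands still between calls to the robot, and variables do not carry over. Pictures are saved under pics/ and viewed, at most 10 in all, crops included, and the job is handed in when it is done.

```bash
mkdir -p pics; python3 - <<'E'
from station import manip
import cv2,json
for n in("side","top"):
    im=manip.get_image(n); cv2.imwrite(f"pics/{n}0.png",cv2.cvtColor(im,cv2.COLOR_RGB2BGR))
    print(n,manip.camera_info(n))
print(manip.camera_info("wrist")); s=manip.sense(); print(s)
E
```

```text
side {'vertical_fov': 54.32792897217559, 'cx': 252.75401768993848, 'cy': 193.21297289273022, 'dist': array([0.01427508, 0.        , 0.        , 0.        , 0.        ]), 'R': array([[ 0.92353772, -0.38326322, -0.01368878],
       [-0.25335877, -0.58293764, -0.77200586],
       [ 0.28790174,  0.7164447 , -0.635468  ]]), 't': array([-431.41012479,  313.61981709,  887.42707762])}
top {'vertical_fov': 52.20812272166346, 'cx': 252.92039339578866, 'cy': 193.38151741026263, 'dist': array([-0.12183478,  0.        ,  0.        ,  0.        ,  0.        ]), 'R': array([[-0.01549976, -0.99979492, -0.01303384],
       [-0.9894782 ,  0.01721258, -0.14365448],
       [ 0.14384936,  0.01067009, -0.98954207]]), 't': array([ 175.65945296,  571.13821544, 1463.22543078])}
{'vertical_fov': 69.2975388116934, 'cx': 253.80275688292838, 'cy': 195.01031772580907, 'dist': array([-0.00717985,  0.        ,  0.        ,  0.        ,  0.        ]), 'R': array([[ 3.49998582e-01,  9.36749931e-01, -7.47421776e-04],
       [ 9.04898683e-01, -3.37891467e-01,  2.58819877e-01],
       [ 2.42196955e-01, -9.12629312e-02, 
[... 199 characters left out ...]
1e+01, -2.16628133e+00]), 'joint_velocities': array([-0.03240563, -0.12174489, -0.02279838,  0.00149343, -0.01104308,
       -0.00366925]), 'joint_torque': array([ 1.88586862e-03, -7.33667564e+01, -6.33789897e+01,  3.71547333e-05,
        5.31694372e-03, -2.07520605e-05]), 'eef_pos': array([235.76319016, 632.505524  , 404.04845565]), 'tool_rot': array([[-9.37030972e-01,  3.49246072e-01, -3.72626740e-04],
       [ 3.49246270e-01,  9.37030503e-01, -9.37345734e-04],
       [ 2.17983064e-05, -1.00846048e-03, -9.99999491e-01]]), 'ft_force': array([ 0.35172535, -0.03230005,  0.17041484]), 'moment': array([-0.04855778, -0.05223909, -0.00793556]), 'grasp_force': 0.0, 'grip_width': 85.60484099237851}
```

View pics/side0.png

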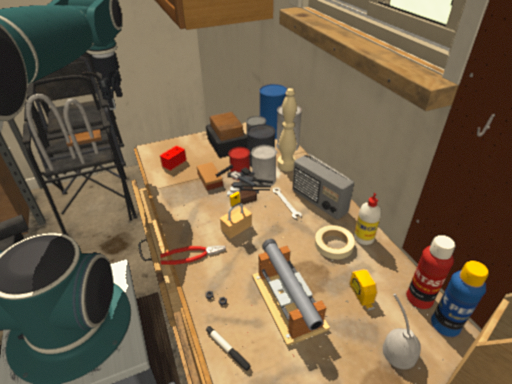

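View pics/top0.png

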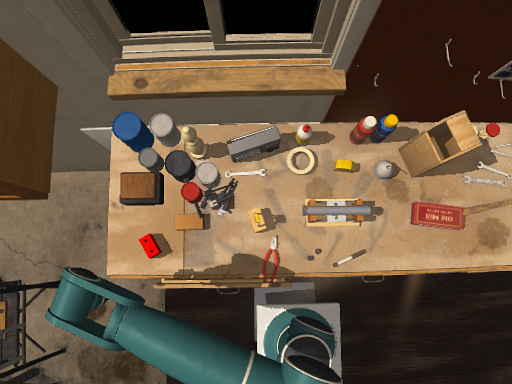

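The side view shows the U-bolt block at about (236,220) with its yellow lug at (235,199), and the stand's pipe from (270,247) to (313,322). In the top view the block is at (258,219) and the stand at (338,211). Next I'll enlarge these areas.

```bash
cat > h.py <<'E'
import numpy as np,cv2
from station import manip
def K(c):
    f=192/np.tan(np.radians(c['vertical_fov']/2)); return np.array([[f,0,c['cx']],[0,f,c['cy']],[0,0,1]])
def ray(c,uv):
    p=cv2.undistortPoints(np.array([[uv]],float),K(c),c['dist'])[0,0]
    R=c['R'];return -R.T@c['t'], R.T@np.array([p[0],p[1],1])
def onz(c,uv,z):
    o,d=ray(c,uv);return o+d*(z-o[2])/d[2]
def tri(obs):
    A=np.zeros((3,3));b=np.zeros(3);L=[]
    for c,uv in obs:
        o,d=ray(c,uv);d=d/np.linalg.norm(d);P=np.eye(3)-np.outer(d,d);A+=P;b+=P@o;L.append((P,o))
    X=np.linalg.solve(A,b);return X,[round(float(np.linalg.norm(P@(X-o))),1) for P,o in L]
def proj(c,X):
    return cv2.projectPoints(np.array([X],float),cv2.Rodrigues(c['R'])[0],c['t'],K(c),c['dist'])[0][0,0]
E
python3 - <<'E'
import cv2,numpy as np
s=cv2.imread('pics/side0.png');t=cv2.imread('pics/top0.png')
def c(im,x,y,w,h,W,H): return cv2.resize(im[y:y+h,x:x+w],(W,H),interpolation=cv2.INTER_CUBIC)
out=np.zeros((600,800,3),np.uint8)
out[:300,:300]=c(s,208,185,60,60,300,300)   # x5
out[:300,300:800]=c(t,295,190,100,60,500,300) #x5
out[300:,:300]=c(t,232,190,60,60,300,300) #x5
out[300:,300:800]=cv2.resize(s[235:355,240:340],(250,300)) .repeat(1,0) if 0 else c(s,240,240,100,60,500,300)
cv2.imwrite('pics/crop0.png',out)
E
```

```text
(no output)
```

View pics/crop0.png

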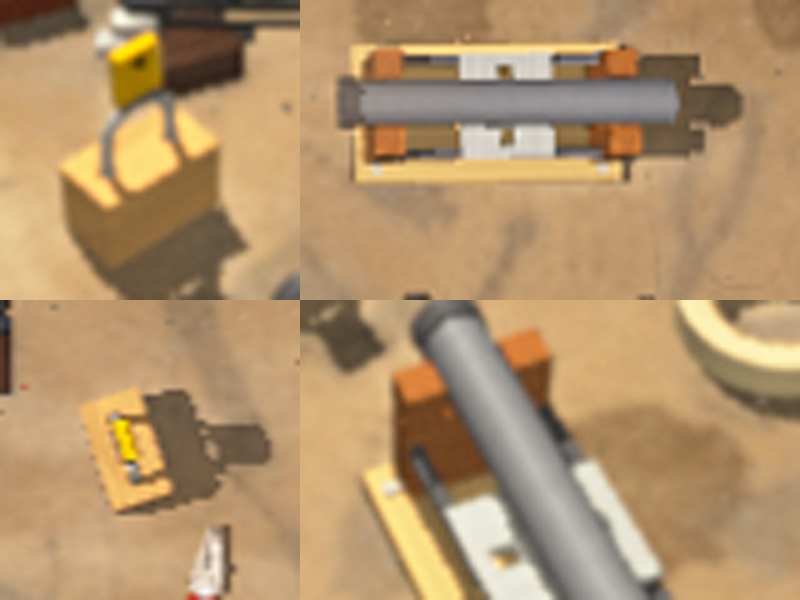

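The crop gives the lug centre at side px (235.1,198.9) and top px (256.7,217.9). The plate's holes are at top px (336,204) and (336.4,217.5). The board corners are visible too.

```bash
python3 - <<'E'
from h import *
np.set_printoptions(precision=1,suppress=True)
S=manip.camera_info('side');T=manip.camera_info('top');W=manip.camera_info('wrist')
print('lug',tri([(S,(235.1,198.9)),(T,(256.7,217.9))]))
f=lambda x,y,ox,oy:((x+.5)/5-.5+ox,(y+.5)/5-.5+oy)
sc=lambda x,y:f(x-300,y,295,190); sb=lambda x,y:f(x,y-300,232,190)
print('holes',onz(T,sc(505,70),62),onz(T,sc(507,138),62))
print('board',[onz(T,sc(*p),12) for p in((352,44),(352,181),(627,181))])
print('pipe near end/far',onz(T,sc(360,103),85),onz(T,sc(679,103),85))
print('block top',[onz(T,sb(*p),50) for p in((80,406),(137,388),(172,492),(118,512))])
print('wristcam',-W['R'].T@W['t'], 'centre',onz(W,(254,195),50))
E
```

```text
lug (array([475.6, 152.6, 113.6]), [2.2, 2.2])
holes [ 526.5 -146.5   62. ] [ 474.9 -145.8   62. ]
board [array([555., -37.,  12.]), array([447.8, -33.5,  12. ]), array([ 443.4, -249. ,   12. ])]
pipe near end/far [501.2 -32.5  85. ] [ 496.6 -272.2   85. ]
block top [array([506.3, 187.4,  50. ]), array([519.3, 143.9,  50. ]), array([439.9, 118.8,  50. ]), array([425.5, 159.8,  50. ])]
wristcam [174.7 654.7 373. ] centre [255.8 624.4  50. ]
```

```bash
python3 -m pendant '[{"tx":-43.6,"ty":-40.7},{"tx":-43.6,"ty":-40.7},{"tx":-43.6,"ty":-40.7},{"tx":-43.6,"ty":-40.7},{"tx":-43.6,"ty":-40.7},{"tx":-43.6,"ty":-40.7},{"tx":-43.6,"ty":-40.7},{"tx":-43.6,"ty":-40.7},{"tx":-43.6,"ty":-40.7},{"rz":-9.6},{"rz":-9.6},{"rz":-9.6}]'
python3 -m pendant '[{"rz":-9.6},{}]'
python3 - <<'E'
from h import *
import json
s=manip.sense();W=manip.camera_info('wrist');im=manip.get_image('wrist')
cv2.imwrite('pics/w1.png',cv2.cvtColor(im,cv2.COLOR_RGB2BGR))
np.savez('w1.npz',**{k:W[k] for k in W})
print(s['eef_pos'],s['tool_rot'].round(4).tolist(),s['ft_force'])
E
```

```text
[235.76319016 632.505524   404.04845565] [[-0.937, 0.3492, -0.0004], [0.3492, 0.937, -0.0009], [0.0, -0.001, -1.0]] [ 0.35172535 -0.03230005  0.17041484]validation failed for argument at $[0]...
validation failed for argument at $[0]...
```

View pics/w1.png

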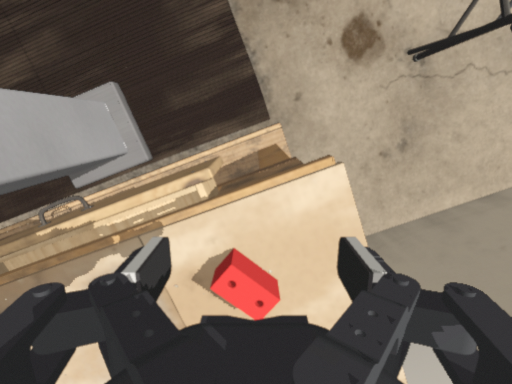

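The move was refused because the rows need every field. The wrist view still shows the red decoy block at about (245,285), between the fingers. I'll retype the rows in full.

```bash
python3 -m pendant '[{"rx":0,"ry":0,"rz":0,"tx":-43.6,"ty":-40.7,"tz":0,"claw":1},{"rx":0,"ry":0,"rz":0,"tx":-43.6,"ty":-40.7,"tz":0,"claw":1},{"rx":0,"ry":0,"rz":0,"tx":-43.6,"ty":-40.7,"tz":0,"claw":1},{"rx":0,"ry":0,"rz":0,"tx":-43.6,"ty":-40.7,"tz":0,"claw":1},{"rx":0,"ry":0,"rz":0,"tx":-43.6,"ty":-40.7,"tz":0,"claw":1},{"rx":0,"ry":0,"rz":0,"tx":-43.6,"ty":-40.7,"tz":0,"claw":1},{"rx":0,"ry":0,"rz":0,"tx":-43.6,"ty":-40.7,"tz":0,"claw":1},{"rx":0,"ry":0,"rz":0,"tx":-43.6,"ty":-40.7,"tz":0,"claw":1},{"rx":0,"ry":0,"rz":0,"tx":-43.6,"ty":-40.7,"tz":0,"claw":1},{"rx":0,"ry":0,"rz":-9.6,"tx":0,"ty":0,"tz":0,"claw":1},{"rx":0,"ry":0,"rz":-9.6,"tx":0,"ty":0,"tz":0,"claw":1},{"rx":0,"ry":0,"rz":-9.6,"tx":0,"ty":0,"tz":0,"claw":1}]' &&
python3 -m pendant '[{"rx":0,"ry":0,"rz":-9.6,"tx":0,"ty":0,"tz":0,"claw":1},{"rx":0,"ry":0,"rz":0,"tx":0,"ty":0,"tz":0,"claw":1}]'
cat > look.py <<'E'
import sys
from h import *
n,v=sys.argv[1],(sys.argv[2] if len(sys.argv)>2 else 'wrist')
np.set_printoptions(precision=4,suppress=True)
s=manip.sense();W=manip.camera_info(v);im=manip.get_image(v)
cv2.imwrite(f'pics/{n}.png',cv2.cvtColor(im,cv2.COLOR_RGB2BGR)); np.savez(n+'.npz',**W)
print(s['eef_pos'],s['tool_rot'],s['ft_force'],s['clock'])
E
python3 look.py w2
```

```text
clock: 1.65
eef_pos: [475.6, 151.9, 404.5]
tool_rot: [[-0.989, -0.15, -0.0], [-0.15, 0.989, -0.0], [0.0, -0.0, -1.0]]
ft_force: [0.5, 0.1, 0.8]
grip_width: 85.5
grasp_force: 0.0
clock: 1.9
eef_pos: [475.5, 152.2, 404.5]
tool_rot: [[-0.952, -0.307, -0.0], [-0.307, 0.952, -0.0], [0.0, -0.0, -1.0]]
ft_force: [0.1, -0.6, -1.1]
grip_width: 85.1
grasp_force: 0.0
[475.4732 152.1901 404.5434] [[-0.9516 -0.3075 -0.0002]
 [-0.3075  0.9516 -0.0001]
 [ 0.0003 -0.     -1.    ]] [ 0.0679 -0.6238 -1.1072] 1.9
```

View pics/w2.png

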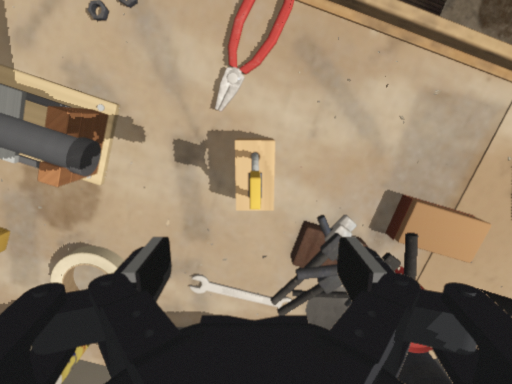

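In the wrist view the block's edges run with the image columns, so the angle is right. The lug spans about (249..262, 172..210), and the pads are centred at column 254. I'll refine this with colour centroids and triangulation.

```bash
python3 - <<'E'
from h import *
np.set_printoptions(precision=1,suppress=True)
def blob(f,box):
    im=cv2.imread(f);x,y,w,h=box;hsv=cv2.cvtColor(im,cv2.COLOR_BGR2HSV)[y:y+h,x:x+w]
    m=(cv2.inRange(hsv,(20,200,90),(35,255,255))>0);ys,xs=np.nonzero(m)
    print(f,m.sum(),xs.min()+x,xs.max()+x,ys.min()+y,ys.max()+y)
    return np.array([xs.mean()+x,ys.mean()+y]),np.c_[xs+x,ys+y]
S=manip.camera_info('side');T=manip.camera_info('top');W=dict(np.load('w2.npz'))
bw,P=blob('pics/w2.png',(235,140,40,75));bs,_=blob('pics/side0.png',(222,185,25,25));bt,_=blob('pics/top0.png',(245,205,25,25))
print(bw,bs,bt)
for o in([(W,bw),(S,bs)],[(W,bw),(S,bs),(T,bt)]): print(tri(o))
print(onz(W,bw,113),onz(W,bw,122))
r=cv2.minAreaRect(P.astype(np.float32));print(r)
for y in range(172,212,4): 
    q=P[P[:,1]==y][:,0]; print(y,q.min() if len(q) else 0,q.max() if len(q) else 0)
# predicted lug box at centre(475,152,113)
s=manip.sense();R=s['tool_rot'];C=s['eef_pos']+R@[0,0,155];C[2]=113
for z in(94,132):
  for a in(-15,15):
    for b in(-5,5): print(z,a,b,proj(W,[*(C[:2]+(R[:,0]*a+R[:,1]*b)[:2]),z]))
E
```

```text
Traceback (most recent call last):
ValueError: zero-size array to reduction operation minimum which has no identity
```

```bash
cat > m.py <<'E'
from h import *
np.set_printoptions(precision=1,suppress=True)
def blob(f,box):
    im=cv2.imread(f);x,y,w,h=box;hsv=cv2.cvtColor(im,cv2.COLOR_BGR2HSV)[y:y+h,x:x+w]
    m=(cv2.inRange(hsv,(20,185,60),(35,255,255))>0);ys,xs=np.nonzero(m)
    print(f,m.sum(),xs.min()+x,xs.max()+x,ys.min()+y,ys.max()+y) if m.sum() else print(f,hsv.reshape(-1,3)[np.argsort(-hsv[...,1].ravel())[:5]])
    return np.array([xs.mean()+x,ys.mean()+y]),np.c_[xs+x,ys+y]
if __name__=='__main__':
    S=manip.camera_info('side');T=manip.camera_info('top');W=dict(np.load('w2.npz'))
    bw,P=blob('pics/w2.png',(235,140,40,75));bs,_=blob('pics/side0.png',(222,185,25,25));bt,_=blob('pics/top0.png',(245,205,25,25))
    print(bw,bs,bt)
    for o in([(W,bw),(S,bs)],[(W,bw),(S,bs),(T,bt)]): print(tri(o))
    for y in range(170,212,4):
        q=P[P[:,1]==y][:,0]; print(y,q.min() if len(q) else 0,q.max() if len(q) else 0)
    s=manip.sense();R=s['tool_rot'];C=s['eef_pos']
    for z in(94,132):
      for a in(-15,15):
        for b in(-5,5): print(z,a,b,proj(W,[*(C[:2]+(R[:,0]*a+R[:,1]*b)[:2]),z]))
E
python3 m.py
```

```text
pics/w2.png 1 253 253 173 173
pics/side0.png 107 230 240 192 205
pics/top0.png 28 254 259 214 221
[253. 173.] [234.9 198.3] [256.6 217.6]
(array([465.8, 143.6, 123.5]), [8.2, 8.2])
(array([469.7, 149.1, 117.4]), [11.5, 6.4, 6.2])
170 0 0
174 0 0
178 0 0
182 0 0
186 0 0
190 0 0
194 0 0
198 0 0
202 0 0
206 0 0
210 0 0
94 -15 -5 [249.6 200.1]
94 -15 5 [259.1 200.1]
94 15 -5 [249.5 171.8]
94 15 5 [259.3 171.8]
132 -15 -5 [249.  211.5]
132 -15 5 [259.9 211.6]
132 15 -5 [248.9 179.4]
132 15 5 [260.2 179.4]
```

```bash
python3 -m pendant '[{"rx":0,"ry":0,"rz":0,"tx":0,"ty":0,"tz":45,"claw":1},{"rx":0,"ry":0,"rz":0,"tx":0,"ty":0,"tz":45,"claw":1},{"rx":0,"ry":0,"rz":0,"tx":0,"ty":0,"tz":30,"claw":0.6},{"rx":0,"ry":0,"rz":0,"tx":0,"ty":0,"tz":14,"claw":0.4},{"rx":0,"ry":0,"rz":0,"tx":0,"ty":0,"tz":0,"claw":0.3},{"rx":0,"ry":0,"rz":0,"tx":0,"ty":0,"tz":0,"claw":0},{"rx":0,"ry":0,"rz":0,"tx":0,"ty":0,"tz":0,"claw":0},{"rx":0,"ry":0,"rz":0,"tx":0,"ty":0,"tz":0,"claw":0},{"rx":0,"ry":0,"rz":0,"tx":0,"ty":0,"tz":0,"claw":0},{"rx":0,"ry":0,"rz":0,"tx":0,"ty":0,"tz":0,"claw":0}]' 60
```

```text
clock: 3.2
eef_pos: [475.8, 152.3, 272.2]
tool_rot: [[-0.951, -0.308, 0.002], [-0.308, 0.951, 0.001], [-0.002, 0.0, -1.0]]
ft_force: [-1.1, 1.2, 6.0]
grip_width: 9.2
grasp_force: 59.3
```

```bash
python3 -m pendant '[{"rx":0,"ry":0,"rz":0,"tx":0,"ty":0,"tz":-10,"claw":0},{"rx":0,"ry":0,"rz":0,"tx":0,"ty":0,"tz":-15,"claw":0},{"rx":0,"ry":0,"rz":0,"tx":0,"ty":0,"tz":-15,"claw":0},{"rx":0,"ry":0,"rz":0,"tx":0,"ty":0,"tz":-20,"claw":0},{"rx":0,"ry":0,"rz":0,"tx":0,"ty":0,"tz":-20,"claw":0},{"rx":0,"ry":0,"rz":0,"tx":0,"ty":0,"tz":-20,"claw":0},{"rx":0,"ry":0,"rz":0,"tx":0,"ty":0,"tz":-20,"claw":0},{"rx":0,"ry":0,"rz":0,"tx":0,"ty":0,"tz":-15,"claw":0},{"rx":0,"ry":0,"rz":0,"tx":0,"ty":0,"tz":0,"claw":0}]' &&
python3 -m pendant '[{"rx":0,"ry":0,"rz":0,"tx":8.6,"ty":-36.4,"tz":0,"claw":0},{"rx":0,"ry":0,"rz":0,"tx":8.6,"ty":-36.4,"tz":0,"claw":0},{"rx":0,"ry":0,"rz":0,"tx":8.6,"ty":-36.4,"tz":0,"claw":0},{"rx":0,"ry":0,"rz":0,"tx":8.6,"ty":-36.4,"tz":0,"claw":0},{"rx":0,"ry":0,"rz":0,"tx":8.6,"ty":-36.4,"tz":0,"claw":0},{"rx":0,"ry":0,"rz":0,"tx":8.6,"ty":-36.4,"tz":0,"claw":0},{"rx":0,"ry":0,"rz":0,"tx":8.6,"ty":-36.4,"tz":0,"claw":0},{"rx":0,"ry":0,"rz":0,"tx":8.6,"ty":-36.4,"tz":0,"claw":0},{"rx":0,"ry":0,"rz":6.5,"tx":0,"ty":0,"tz":0,"claw":0},{"rx":0,"ry":0,"rz":6.5,"tx":0,"ty":0,"tz":0,"claw":0},{"rx":0,"ry":0,"rz":6,"tx":0,"ty":0,"tz":0,"claw":0},{"rx":0,"ry":0,"rz":0,"tx":0,"ty":0,"tz":0,"claw":0}]' && python3 look.py w3 && python3 look.py s3 side && python3 look.py t3 top && python3 - <<'E'
import cv2,numpy as np
w=cv2.imread('pics/w3.png');s=cv2.imread('pics/s3.png');
out=np.zeros((600,800,3),np.uint8)
out[:,:400]=cv2.resize(w[60:360,156:356],(400,600),interpolation=cv2.INTER_CUBIC)
out[:,400:]=cv2.resize(s[180:330,240:340],(400,600),interpolation=cv2.INTER_CUBIC)
cv2.imwrite('pics/c3.png',out)
E
```

```text
clock: 4.32
eef_pos: [475.6, 152.2, 406.9]
tool_rot: [[-0.951, -0.308, 0.001], [-0.308, 0.951, 0.0], [-0.002, -0.0, -1.0]]
ft_force: [0.1, 0.0, -3.2]
grip_width: 9.1
grasp_force: 58.6
clock: 5.82
eef_pos: [499.8, -146.0, 404.8]
tool_rot: [[-1.0, 0.018, -0.001], [0.018, 1.0, 0.0], [0.001, 0.0, -1.0]]
ft_force: [0.1, 1.5, -3.7]
grip_width: 9.3
grasp_force: 59.6
[ 499.8413 -146.0388  404.8233] [[-0.9998  0.0176 -0.0012]
 [ 0.0176  0.9998  0.0004]
 [ 0.0012  0.0004 -1.    ]] [ 0.1429  1.4504 -3.6877] 5.825
[ 499.8633 -146.0168  404.9669] [[-0.9999  0.0159 -0.001 ]
 [ 0.0159  0.9999  0.0003]
 [ 0.001   0.0003 -1.    ]] [ 1.2099  0.2565 -3.5792] 5.875
[ 499.8585 -145.9969  405.1763] [[-0.9999  0.0156 -0.0007]
 [ 0.0156  0.9999  0.0002]
 [ 0.0007  0.0002 -1.    ]] [-0.5829  0.5622 -2.9972] 5.925
```

View pics/c3.png

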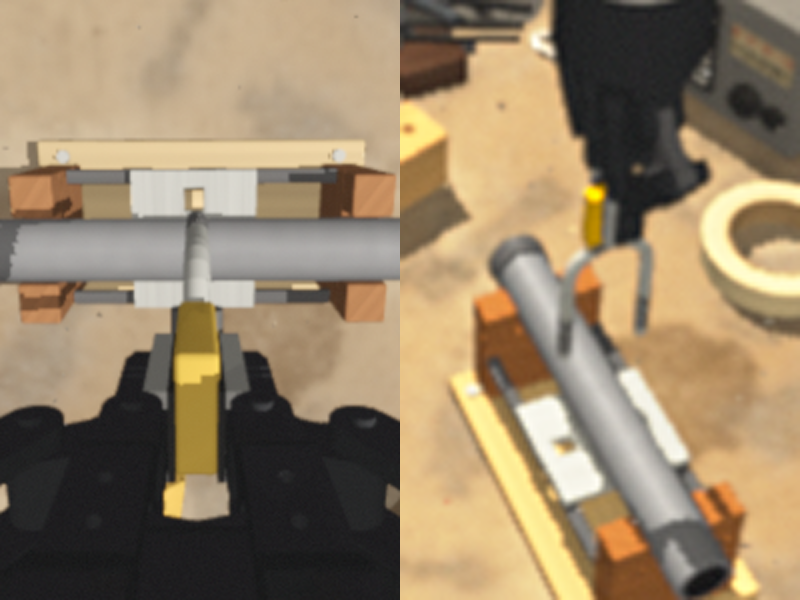

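The wrist crop shows the near plate hole at wrist px (253,158), and the held U-bolt's near leg tip at about (254.5,166). In the side crop the lug is at (288.5,233.7) and the leg tips are at (281.2,267.5) and (300.2,262.5).

```bash
python3 - <<'E'
from h import *
np.set_printoptions(precision=1,suppress=True)
W=dict(np.load('w3.npz'));S=dict(np.load('s3.npz'));T=dict(np.load('t3.npz'))
cr=lambda x,y:((x+.5)/2-.5+156,(y+.5)/2-.5+60)
sr=lambda x,y:((x-400+.5)/4-.5+240,(y+.5)/4-.5+180)
print('hole W',onz(W,cr(194.5,197),62),'plate edges W',[onz(W,cr(*p),62) for p in((131,172),(256,170),(134,300),(253,300))])
print('board',[onz(W,cr(*p),12) for p in((40,142),(363,141))])
print('pipe lower/upper edge',[onz(W,cr(*p),85) for p in((100,220),(100,281),(300,217),(300,279))])
print('hole S',onz(S,sr(567,450),62))
print('near tip W',onz(W,cr(197.5,213),143),'leg',onz(W,cr(199,290),222))
for n,X in dict(tipn=(476.3,-146,143),tipf=(523.3,-146,143),lug=(499.8,-146,246),leg_bend=(476.3,-146,205)).items():
    print(n,'W',np.array(proj(W,X)),'crop',(proj(W,X)-[156,60])*2,'S',(proj(S,X)-[240,180])*4+[400,0])
E
```

```text
hole W [ 475.1 -146.9   62. ] plate edges W [array([ 460.6, -181.9,   62. ]), array([ 460.8, -112.6,   62. ]), array([ 535.1, -183.7,   62. ]), array([ 536.5, -113.6,   62. ])]
board [array([ 444.8, -244.7,   12. ]), array([448. , -39.4,  12. ])]
pipe lower/upper edge [array([ 483.3, -196.7,   85. ]), array([ 516.6, -198.8,   85. ]), array([483.7, -91.7,  85. ]), array([517.5, -90.7,  85. ])]
hole S [ 478.5 -150.    62. ]
near tip W [ 471.3 -145.4  143. ] leg [ 480.9 -145.4  222. ]
tipn W [253.9 172.1] crop [195.8 224.2] S [563.9 355.7]
tipf W [254.9 224.5] crop [197.8 329. ] S [639.2 329.7]
lug W [255.  254.3] crop [198.  388.7] S [611.9 212.6]
leg_bend W [254.  189.8] crop [196.1 259.5] S [567.9 280. ]
```

```bash
python3 -m pendant '[{"rx":0,"ry":0,"rz":0,"tx":-1,"ty":-1,"tz":10,"claw":0},{"rx":0,"ry":0,"rz":0,"tx":0,"ty":0,"tz":12,"claw":0},{"rx":0,"ry":0,"rz":0,"tx":0,"ty":0,"tz":9,"claw":0},{"rx":0,"ry":0,"rz":0,"tx":0,"ty":0,"tz":0,"claw":0},{"rx":0,"ry":0,"rz":0,"tx":0,"ty":0,"tz":0,"claw":0}]' && python3 look.py w4 && python3 look.py s4 side && python3 - <<'E'
import cv2,numpy as np
from h import *
w=cv2.imread('pics/w4.png');s=cv2.imread('pics/s4.png');
out=np.zeros((600,800,3),np.uint8)
out[:,:400]=cv2.resize(w[110:260,205:305],(400,600),interpolation=cv2.INTER_CUBIC)
out[:,400:]=cv2.resize(s[215:290,265:315],(400,600),interpolation=cv2.INTER_CUBIC)
W=dict(np.load('w4.npz'));S=dict(np.load('s4.npz'))
C=manip.sense()['eef_pos'];z=C[2]-262.2
np.set_printoptions(precision=1,suppress=True)
for n,d in dict(tipn=(-23.5,0),tipf=(23.5,0),bn=(-23.5,62),bf=(23.5,62)).items():
  X=(C[0]+d[0],C[1],z+d[1]);print(n,X,(proj(W,X)-[205,110]+.5)*4-.5,(proj(S,X)-[265,215]+.5)*8-.5+[400,0])
cv2.imwrite('pics/c4.png',out)
E
```

```text
clock: 6.6
eef_pos: [500.9, -147.0, 375.0]
tool_rot: [[-1.0, 0.018, 0.0], [0.018, 1.0, -0.0], [-0.0, -0.0, -1.0]]
ft_force: [-0.9, 0.2, -3.3]
grip_width: 9.4
grasp_force: 59.5
[ 500.8677 -147.0413  374.9865] [[-0.9998  0.0181  0.0003]
 [ 0.0181  0.9998 -0.0001]
 [-0.0003 -0.0001 -1.    ]] [-0.8722  0.2454 -3.2779] 6.6
[ 500.8783 -147.0581  375.1341] [[-0.9998  0.0182  0.0006]
 [ 0.0182  0.9998 -0.0002]
 [-0.0006 -0.0002 -1.    ]] [ 0.024   0.7996 -3.7514] 6.65
tipn (np.float64(477.3656613118312), np.float64(-147.06169873701808), np.float64(112.99125000155078)) [197.4 248.3] [532.7 504.8]
tipf (np.float64(524.3656613118312), np.float64(-147.06169873701808), np.float64(112.99125000155078)) [201.4 457.9] [680.1 452.8]
bn (np.float64(477.3656613118312), np.float64(-147.06169873701808), np.float64(174.99125000155078)) [197.7 318.8] [540.5 360.2]
bf (np.float64(524.3656613118312), np.float64(-147.06169873701808), np.float64(174.99125000155078)) [203.  591.1] [694.9 308.1]
```

View pics/c4.png

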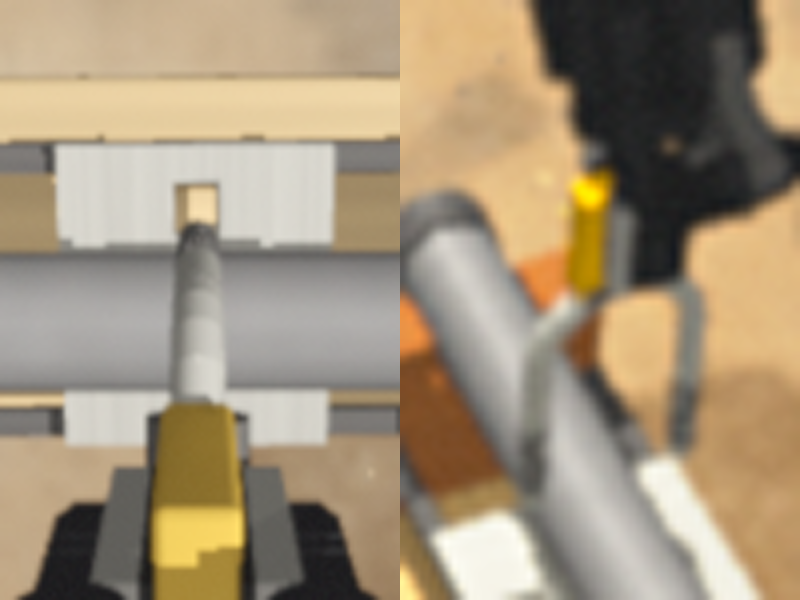

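The crop shows the near leg in line with the hole: leg at column 197, hole at columns 175–219. The leg is just clear of the pipe, and there is little tilt. Now I'll check the x fit.

```bash
python3 - <<'E'
from h import *
np.set_printoptions(precision=1,suppress=True)
W=dict(np.load('w4.npz'))
cr=lambda x,y:((x+.5)/4-.5+205,(y+.5)/4-.5+110)
for n,p,z in(('hole edge(+6.5)',(197,183),62),('plate near edge(+40)',(197,143),62),('plate far(-40)',(197,445),62),('board near(+55)',(197,77),12),('tip rim(+4)',(198,224),113),('leg y',(197.5,240),113),('hole y',(197,200),62),('plate l',(56,200),62),('plate r',(334,200),62)): print(n,onz(W,cr(*p),z))
E
```

```text
hole edge(+6.5) [ 469.8 -147.    62. ]
plate near edge(+40) [ 459.8 -146.8   62. ]
plate far(-40) [ 540.2 -148.3   62. ]
board near(+55) [ 445.1 -146.5   12. ]
tip rim(+4) [ 472.2 -146.8  113. ]
leg y [ 475.6 -147.   113. ]
hole y [ 474.1 -147.1   62. ]
plate l [ 473.5 -182.9   62. ]
plate r [ 474.8 -112.3   62. ]
```

```bash
python3 -m pendant '[{"rx":0,"ry":0,"rz":0,"tx":0,"ty":0,"tz":5,"claw":0},{"rx":0,"ry":0,"rz":0,"tx":0,"ty":0,"tz":5,"claw":0},{"rx":0,"ry":0,"rz":0,"tx":0,"ty":0,"tz":3,"claw":0},{"rx":0,"ry":0,"rz":0,"tx":0,"ty":0,"tz":2,"claw":0}]' && python3 -m pendant '[{"rx":0,"ry":0,"rz":0,"tx":0,"ty":0,"tz":4,"claw":0},{"rx":0,"ry":0,"rz":0,"tx":0,"ty":0,"tz":4,"claw":0},{"rx":0,"ry":0,"rz":0,"tx":0,"ty":0,"tz":4,"claw":0}]'
```

```text
clock: 7.2
eef_pos: [500.8, -147.0, 359.4]
tool_rot: [[-1.0, 0.018, -0.0], [0.018, 1.0, 0.0], [0.0, 0.0, -1.0]]
ft_force: [0.2, 0.5, -2.3]
grip_width: 9.2
grasp_force: 59.5
clock: 7.58
eef_pos: [500.8, -147.0, 347.4]
tool_rot: [[-1.0, 0.018, -0.0], [0.018, 1.0, 0.0], [0.0, 0.0, -1.0]]
ft_force: [-0.9, -0.2, -3.4]
grip_width: 9.1
grasp_force: 59.5
```

Tips are at about z = 85, beside the pipe, with no contact. I'll go on down to just above the plate.

```bash
python3 -m pendant '[{"rx":0,"ry":0,"rz":0,"tx":0,"ty":0,"tz":4,"claw":0},{"rx":0,"ry":0,"rz":0,"tx":0,"ty":0,"tz":4,"claw":0},{"rx":0,"ry":0,"rz":0,"tx":0,"ty":0,"tz":4,"claw":0},{"rx":0,"ry":0,"rz":0,"tx":0,"ty":0,"tz":4,"claw":0},{"rx":0,"ry":0,"rz":0,"tx":0,"ty":0,"tz":2,"claw":0}]' && python3 -m pendant '[{"rx":0,"ry":0,"rz":0,"tx":0,"ty":0,"tz":1.5,"claw":0},{"rx":0,"ry":0,"rz":0,"tx":0,"ty":0,"tz":1,"claw":0},{"rx":0,"ry":0,"rz":0,"tx":0,"ty":0,"tz":0,"claw":0}]'
```

```text
clock: 8.2
eef_pos: [500.8, -147.0, 329.4]
tool_rot: [[-1.0, 0.018, -0.0], [0.018, 1.0, 0.0], [0.0, 0.0, -1.0]]
ft_force: [0.2, -0.4, -3.3]
grip_width: 9.1
grasp_force: 59.5
clock: 8.57
eef_pos: [500.8, -147.0, 327.2]
tool_rot: [[-1.0, 0.018, 0.0], [0.018, 1.0, 0.0], [-0.0, 0.0, -1.0]]
ft_force: [0.1, 0.6, -3.2]
grip_width: 9.1
grasp_force: 59.5
```

Tips are at about z = 65. I'll take 1 mm steps, checking the force after each short batch.

```bash
for i in 1; do python3 -m pendant '[{"rx":0,"ry":0,"rz":0,"tx":0,"ty":0,"tz":1,"claw":0},{"rx":0,"ry":0,"rz":0,"tx":0,"ty":0,"tz":1,"claw":0},{"rx":0,"ry":0,"rz":0,"tx":0,"ty":0,"tz":0.5,"claw":0}]'; done; python3 -m pendant '[{"rx":0,"ry":0,"rz":0,"tx":0,"ty":0,"tz":0.5,"claw":0},{"rx":0,"ry":0,"rz":0,"tx":0,"ty":0,"tz":0.5,"claw":0}]'
```

```text
clock: 8.95
eef_pos: [500.8, -147.0, 324.6]
tool_rot: [[-1.0, 0.018, -0.0], [0.018, 1.0, 0.0], [0.0, 0.0, -1.0]]
ft_force: [0.3, -0.3, -3.6]
grip_width: 9.2
grasp_force: 59.5
clock: 9.2
eef_pos: [500.8, -147.1, 323.7]
tool_rot: [[-1.0, 0.018, 0.0], [0.018, 1.0, -0.0], [-0.0, -0.0, -1.0]]
ft_force: [0.3, 0.3, -3.0]
grip_width: 8.9
grasp_force: 59.5
```

```bash
python3 -m pendant '[{"rx":0,"ry":0,"rz":0,"tx":0,"ty":0,"tz":1,"claw":0},{"rx":0,"ry":0,"rz":0,"tx":0,"ty":0,"tz":0.5,"claw":0}]';python3 -m pendant '[{"rx":0,"ry":0,"rz":0,"tx":0,"ty":0,"tz":0.5,"claw":0},{"rx":0,"ry":0,"rz":0,"tx":0,"ty":0,"tz":0.5,"claw":0}]'
```

```text
clock: 9.45
eef_pos: [500.8, -147.0, 322.1]
tool_rot: [[-1.0, 0.018, -0.0], [0.018, 1.0, 0.0], [0.0, 0.0, -1.0]]
ft_force: [-0.4, -0.4, -2.9]
grip_width: 9.4
grasp_force: 59.5
clock: 9.7
eef_pos: [500.8, -147.1, 321.2]
tool_rot: [[-1.0, 0.018, 0.0], [0.018, 1.0, -0.0], [-0.0, -0.0, -1.0]]
ft_force: [0.6, -0.8, -4.5]
grip_width: 8.9
grasp_force: 59.5
```

```bash
python3 -m pendant '[{"rx":0,"ry":0,"rz":0,"tx":0,"ty":0,"tz":0.5,"claw":0},{"rx":0,"ry":0,"rz":0,"tx":0,"ty":0,"tz":0.5,"claw":0}]'
```

```text
clock: 9.95
eef_pos: [500.8, -147.0, 320.2]
tool_rot: [[-1.0, 0.018, -0.0], [0.018, 1.0, -0.0], [0.0, -0.0, -1.0]]
ft_force: [-0.5, 0.3, -4.2]
grip_width: 9.1
grasp_force: 59.5
```

By dead reckoning the tips are 4 mm below the plate's top and still free, so they seem to be in the holes. Carrying on carefully.

```bash
python3 -m pendant '[{"rx":0,"ry":0,"rz":0,"tx":0,"ty":0,"tz":1,"claw":0},{"rx":0,"ry":0,"rz":0,"tx":0,"ty":0,"tz":1,"claw":0}]'; python3 -m pendant '[{"rx":0,"ry":0,"rz":0,"tx":0,"ty":0,"tz":1,"claw":0},{"rx":0,"ry":0,"rz":0,"tx":0,"ty":0,"tz":1,"claw":0}]'
```

```text
clock: 10.2
eef_pos: [500.8, -147.0, 318.1]
tool_rot: [[-1.0, 0.018, -0.0], [0.018, 1.0, -0.0], [0.0, -0.0, -1.0]]
ft_force: [0.6, 0.3, -3.4]
grip_width: 9.2
grasp_force: 59.5
clock: 10.45
eef_pos: [500.8, -147.0, 316.1]
tool_rot: [[-1.0, 0.018, -0.0], [0.018, 1.0, 0.0], [0.0, -0.0, -1.0]]
ft_force: [-1.0, -0.2, -2.8]
grip_width: 9.2
grasp_force: 59.5
```

```bash
python3 -m pendant '[{"rx":0,"ry":0,"rz":0,"tx":0,"ty":0,"tz":1,"claw":0},{"rx":0,"ry":0,"rz":0,"tx":0,"ty":0,"tz":1,"claw":0}]'; python3 -m pendant '[{"rx":0,"ry":0,"rz":0,"tx":0,"ty":0,"tz":1,"claw":0},{"rx":0,"ry":0,"rz":0,"tx":0,"ty":0,"tz":1,"claw":0}]'
```

```text
clock: 10.7
eef_pos: [500.8, -147.0, 314.2]
tool_rot: [[-1.0, 0.018, 0.0], [0.018, 1.0, -0.0], [-0.0, -0.0, -1.0]]
ft_force: [0.8, 0.2, -2.9]
grip_width: 9.0
grasp_force: 59.5
clock: 10.95
eef_pos: [500.8, -147.1, 312.2]
tool_rot: [[-1.0, 0.018, 0.0], [0.018, 1.0, -0.0], [-0.0, -0.0, -1.0]]
ft_force: [1.0, 0.2, -2.6]
grip_width: 9.2
grasp_force: 59.6
```

Both legs are through, with the tips at about z = 50. The spring leaves come next, at z = 48.

```bash
python3 -m pendant '[{"rx":0,"ry":0,"rz":0,"tx":0,"ty":0,"tz":1,"claw":0},{"rx":0,"ry":0,"rz":0,"tx":0,"ty":0,"tz":1,"claw":0}]'; python3 -m pendant '[{"rx":0,"ry":0,"rz":0,"tx":0,"ty":0,"tz":1,"claw":0},{"rx":0,"ry":0,"rz":0,"tx":0,"ty":0,"tz":1,"claw":0}]'
```

```text
clock: 11.2
eef_pos: [500.9, -147.0, 310.3]
tool_rot: [[-1.0, 0.018, 0.001], [0.018, 1.0, -0.0], [-0.001, -0.0, -1.0]]
ft_force: [2.4, 0.0, -1.6]
grip_width: 8.9
grasp_force: 59.7
clock: 11.45
eef_pos: [500.9, -147.0, 308.4]
tool_rot: [[-1.0, 0.018, 0.001], [0.018, 1.0, -0.0], [-0.001, -0.0, -1.0]]
ft_force: [2.0, 0.4, -0.6]
grip_width: 9.3
grasp_force: 59.8
```

```bash
python3 -m pendant '[{"rx":0,"ry":0,"rz":0,"tx":0,"ty":0,"tz":1,"claw":0},{"rx":0,"ry":0,"rz":0,"tx":0,"ty":0,"tz":1,"claw":0}]'; python3 -m pendant '[{"rx":0,"ry":0,"rz":0,"tx":0,"ty":0,"tz":1,"claw":0},{"rx":0,"ry":0,"rz":0,"tx":0,"ty":0,"tz":1,"claw":0}]'
```

```text
clock: 11.7
eef_pos: [500.9, -147.0, 306.3]
tool_rot: [[-1.0, 0.018, 0.0], [0.018, 1.0, -0.0], [-0.0, -0.0, -1.0]]
ft_force: [3.1, -0.8, -0.5]
grip_width: 9.6
grasp_force: 59.8
clock: 11.95
eef_pos: [500.9, -147.0, 304.2]
tool_rot: [[-1.0, 0.018, 0.0], [0.018, 1.0, -0.0], [-0.0, -0.0, -1.0]]
ft_force: [3.1, -0.4, -0.3]
grip_width: 9.4
grasp_force: 59.9
```

```bash
python3 -m pendant '[{"rx":0,"ry":0,"rz":0,"tx":-0.5,"ty":0,"tz":1,"claw":0},{"rx":0,"ry":0,"rz":0,"tx":0,"ty":0,"tz":1,"claw":0},{"rx":0,"ry":0,"rz":0,"tx":0,"ty":0,"tz":1,"claw":0}]'; python3 -m pendant '[{"rx":0,"ry":0,"rz":0,"tx":0,"ty":0,"tz":1,"claw":0},{"rx":0,"ry":0,"rz":0,"tx":0,"ty":0,"tz":1,"claw":0},{"rx":0,"ry":0,"rz":0,"tx":0,"ty":0,"tz":1,"claw":0}]'
```

```text
clock: 12.32
eef_pos: [501.3, -147.0, 301.1]
tool_rot: [[-1.0, 0.018, -0.0], [0.018, 1.0, 0.0], [0.0, 0.0, -1.0]]
ft_force: [2.9, 1.1, -0.3]
grip_width: 9.2
grasp_force: 59.8
clock: 12.7
eef_pos: [501.3, -147.1, 298.1]
tool_rot: [[-1.0, 0.018, -0.0], [0.018, 1.0, -0.0], [0.0, -0.0, -1.0]]
ft_force: [2.0, -0.2, -0.6]
grip_width: 9.4
grasp_force: 59.8
```

```bash
python3 -m pendant '[{"rx":0,"ry":0,"rz":0,"tx":0,"ty":0,"tz":1,"claw":0},{"rx":0,"ry":0,"rz":0,"tx":0,"ty":0,"tz":1,"claw":0},{"rx":0,"ry":0,"rz":0,"tx":0,"ty":0,"tz":1,"claw":0}]'; python3 -m pendant '[{"rx":0,"ry":0,"rz":0,"tx":0,"ty":0,"tz":1,"claw":0},{"rx":0,"ry":0,"rz":0,"tx":0,"ty":0,"tz":1,"claw":0}]'
```

```text
clock: 13.08
eef_pos: [501.3, -147.0, 295.1]
tool_rot: [[-1.0, 0.018, 0.0], [0.018, 1.0, -0.0], [-0.0, -0.0, -1.0]]
ft_force: [3.0, 0.7, -1.8]
grip_width: 9.6
grasp_force: 59.8
clock: 13.32
eef_pos: [501.3, -147.1, 293.2]
tool_rot: [[-1.0, 0.018, 0.0], [0.018, 1.0, -0.0], [-0.0, -0.0, -1.0]]
ft_force: [3.1, -0.1, -1.5]
grip_width: 9.3
grasp_force: 59.8
```

```bash
python3 -m pendant '[{"rx":0,"ry":0,"rz":0,"tx":-0.5,"ty":0,"tz":1,"claw":0},{"rx":0,"ry":0,"rz":0,"tx":0,"ty":0,"tz":1,"claw":0}]'; python3 -m pendant '[{"rx":0,"ry":0,"rz":0,"tx":0,"ty":0,"tz":1,"claw":0},{"rx":0,"ry":0,"rz":0,"tx":0,"ty":0,"tz":1,"claw":0}]'
```

```text
clock: 13.58
eef_pos: [501.8, -147.0, 291.1]
tool_rot: [[-1.0, 0.018, -0.0], [0.018, 1.0, 0.0], [0.0, 0.0, -1.0]]
ft_force: [0.9, 0.1, -0.5]
grip_width: 9.2
grasp_force: 59.8
clock: 13.82
eef_pos: [501.8, -147.0, 289.1]
tool_rot: [[-1.0, 0.018, -0.0], [0.018, 1.0, 0.0], [0.0, 0.0, -1.0]]
ft_force: [1.2, 0.7, -1.0]
grip_width: 8.7
grasp_force: 59.8
```

```bash
python3 -m pendant '[{"rx":0,"ry":0,"rz":0,"tx":0,"ty":0,"tz":0.5,"claw":0},{"rx":0,"ry":0,"rz":0,"tx":0,"ty":0,"tz":0.5,"claw":0}]'; python3 -m pendant '[{"rx":0,"ry":0,"rz":0,"tx":0,"ty":0,"tz":0.5,"claw":0},{"rx":0,"ry":0,"rz":0,"tx":0,"ty":0,"tz":0,"claw":0}]'
```

```text
clock: 14.08
eef_pos: [501.8, -147.1, 288.2]
tool_rot: [[-1.0, 0.018, -0.0], [0.018, 1.0, 0.0], [0.0, 0.0, -1.0]]
ft_force: [2.1, -0.5, -0.5]
grip_width: 8.9
grasp_force: 59.9
clock: 14.32
eef_pos: [501.8, -147.1, 287.6]
tool_rot: [[-1.0, 0.018, -0.0], [0.018, 1.0, 0.0], [0.0, 0.0, -1.0]]
ft_force: [1.9, 0.1, -1.8]
grip_width: 9.3
grasp_force: 59.8
```

```bash
python3 -m pendant '[{"rx":0,"ry":0,"rz":0,"tx":0,"ty":0,"tz":0.5,"claw":0},{"rx":0,"ry":0,"rz":0,"tx":0,"ty":0,"tz":0.5,"claw":0}]'; python3 -m pendant '[{"rx":0,"ry":0,"rz":0,"tx":0,"ty":0,"tz":0.5,"claw":0},{"rx":0,"ry":0,"rz":0,"tx":0,"ty":0,"tz":0,"claw":0}]'
```

```text
clock: 14.58
eef_pos: [501.8, -147.1, 286.8]
tool_rot: [[-1.0, 0.018, 0.0], [0.018, 1.0, -0.0], [-0.0, -0.0, -1.0]]
ft_force: [0.7, 0.6, 4.0]
grip_width: 9.4
grasp_force: 60.4
clock: 14.82
eef_pos: [501.9, -147.1, 286.8]
tool_rot: [[-1.0, 0.018, 0.0], [0.018, 1.0, -0.0], [-0.0, -0.0, -1.0]]
ft_force: [-1.4, 1.2, 5.6]
grip_width: 9.2
grasp_force: 61.1
```

```bash
python3 -m pendant '[{"rx":0,"ry":0,"rz":0,"tx":0,"ty":0,"tz":0.5,"claw":0},{"rx":0,"ry":0,"rz":0,"tx":0,"ty":0,"tz":0,"claw":0}]'
```

```text
clock: 15.08
eef_pos: [501.9, -147.1, 286.7]
tool_rot: [[-1.0, 0.018, 0.001], [0.018, 1.0, -0.0], [-0.001, -0.0, -1.0]]
ft_force: [-2.3, 1.2, 9.9]
grip_width: 9.4
grasp_force: 61.7
```

It made contact exactly at the predicted home height (TCP 286.7). I'll release and back off straight up.

```bash
python3 -m pendant '[{"rx":0,"ry":0,"rz":0,"tx":0,"ty":0,"tz":0,"claw":0.25},{"rx":0,"ry":0,"rz":0,"tx":0,"ty":0,"tz":0,"claw":0.5},{"rx":0,"ry":0,"rz":0,"tx":0,"ty":0,"tz":0,"claw":0.5},{"rx":0,"ry":0,"rz":0,"tx":0,"ty":0,"tz":0,"claw":0.5},{"rx":0,"ry":0,"rz":0,"tx":0,"ty":0,"tz":-15,"claw":0.5},{"rx":0,"ry":0,"rz":0,"tx":0,"ty":0,"tz":-35,"claw":0.5},{"rx":0,"ry":0,"rz":0,"tx":0,"ty":0,"tz":-40,"claw":0.5},{"rx":0,"ry":0,"rz":0,"tx":0,"ty":0,"tz":-30,"claw":0.5},{"rx":0,"ry":0,"rz":0,"tx":0,"ty":0,"tz":0,"claw":0.5},{"rx":0,"ry":0,"rz":0,"tx":0,"ty":0,"tz":0,"claw":0.5}]' && python3 look.py w5 && python3 look.py s5 side && python3 - <<'E'
import cv2,numpy as np
from h import *
w=cv2.imread('pics/w5.png');s=cv2.imread('pics/s5.png')
out=np.zeros((600,800,3),np.uint8)
out[:,:400]=cv2.resize(w[60:360,156:356],(400,600),interpolation=cv2.INTER_CUBIC)
out[:,400:]=cv2.resize(s[215:335,255:335],(400,600),interpolation=cv2.INTER_CUBIC)
S=dict(np.load('s5.npz'))
for X in((500,-147,127.5),(500,-147,146.5),(500,-147,108.5)): print((proj(S,X)-[255,215])*5+[400,0])
cv2.imwrite('pics/c5.png',out)
E
```

```text
clock: 16.32
eef_pos: [501.7, -147.0, 405.6]
tool_rot: [[-1.0, 0.018, -0.0], [0.018, 1.0, 0.0], [0.0, 0.0, -1.0]]
ft_force: [0.1, 0.1, -0.7]
grip_width: 42.6
grasp_force: 0.0
[ 501.7101 -147.0017  405.6489] [[-0.9998  0.0182 -0.0001]
 [ 0.0182  0.9998  0.    ]
 [ 0.0001  0.     -1.    ]] [ 0.065   0.0981 -0.701 ] 16.325
[ 501.7193 -147.0096  405.1088] [[-0.9998  0.0182 -0.001 ]
 [ 0.0182  0.9998  0.0003]
 [ 0.001   0.0003 -1.    ]] [-0.3313 -1.1746  0.3281] 16.375
[576.99109261 277.02348887]
[579.11961411 249.61989043]
[574.92330609 303.66163759]
```

View pics/c5.png

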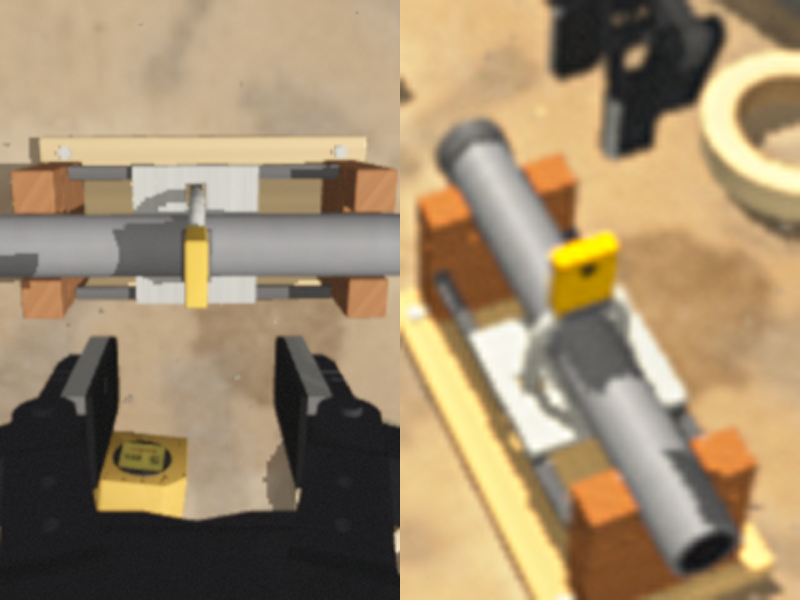

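```bash
python3 - <<'E'
from h import *
np.set_printoptions(precision=1,suppress=True)
W=dict(np.load('w5.npz'))
cr=lambda x,y:((x+.5)/2-.5+156,(y+.5)/2-.5+60)
print('lug top far edge',onz(W,cr(196,306),146.5),'pipe',onz(W,cr(120,213),85),onz(W,cr(120,278),85))
c=np.array([500,-147])
for n,a,z in(('upright near bot',-15,108.5),('near top',-15,146.5),('far top',15,146.5)): print(n,(proj(W,[500+a,-147,z])-[156,60])*2)
im=cv2.imread('pics/w5.png')[:,253]; print([(y,*im[y]) for y in range(165,216,2)])
E
```

```text
lug top far edge [ 513.5 -147.9  146.5] pipe [ 482.1 -187.2   85. ] [ 517.6 -189.1   85. ]
upright near bot [196.2 224.5]
near top [196.3 240.8]
far top [197.6 308.6]
[(165, np.uint8(164), np.uint8(172), np.uint8(173)), (167, np.uint8(175), np.uint8(184), np.uint8(186)), (169, np.uint8(181), np.uint8(189), np.uint8(191)), (171, np.uint8(158), np.uint8(167), np.uint8(169)), (173, np.uint8(59), np.uint8(110), np.uint8(131)), (175, np.uint8(42), np.uint8(108), np.uint8(134)), (177, np.uint8(44), np.uint8(108), np.uint8(136)), (179, np.uint8(43), np.uint8(113), np.uint8(141)), (181, np.uint8(88), np.uint8(195), np.uint8(229)), (183, np.uint8(98), np.uint8(210), np.uint8(244)), (185, np.uint8(99), np.uint8(211), np.uint8(245)), (187, np.uint8(100), np.uint8(211), np.uint8(246)), (189, np.uint8(99), np.uint8(211), np.uint8(246)), (191, np.uint8(98), np.uint8(211), np.uint8(245)), (193, np.uint8(100), np.uint8(212), np.uint8(246)), (195, np.uint8(100), np.uint8(212), np.uint8(246)), (197, np.uint8(100), np.uint8(212), np.uint8(246)), (199, np.uint8(100), np.uint8(212), np.uint8(246)), (201, np.uint8(101), np.uint8(213), np.uint8(247)), (203, np.uint8(100), np.uint8(213), np.uint8(247)), (205, np.uint8(100), np.uint8(214), np.uint8(248)), (207, np.uint8(101), np.uint8(214), np.uint8(249)), (209, np.uint8(102), np.uint8(215), np.uint8(249)), (211, np.uint8(102), np.uint8(215), np.uint8(249)), (213, np.uint8(99), np.uint8(194), np.uint8(227)), (215, np.uint8(115), np.uint8(147), np.uint8(174))]
```

The lug's edges match an upright, centred U-bolt to within about 1 mm. It is home and released, so I'm handing in.

```bash
python3 -c "
from station import manip
print(manip.close_job())"
```

```text
the job is handed in; nothing more can be done
None
```

The U-bolt is through both plate holes, home on the pipe at the expected height, upright and released, and the job is handed in at about 16 s; the hand-in returned no verdict.

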